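File the coloured sample boxes, one of them from inside a stack

ROBOT

A 6-joint arm with a two-finger parallel gripper is mounted at the origin on the work surface. World frame = base frame: x ahead of the robot, y to its left, z up, the work surface at z = 0. Lengths are in m, angles in rad, forces in N, time in s.
With the tool pointing down it reaches from about 0.35 to 0.775 m from the base axis. Payload 7.3 kg.
Tool frame: the origin (TCP) lies at the very end of the fingers, on their centre line; the grasp point (between the pads) lies 19 mm behind it; z points along the fingers, y is the direction in which the jaws open and shut (so a half turn about z gives the same grasp; the last joint's range is limited). The gripper opens to 92 mm and grips with 3 to 60 N. Pads are 19 mm wide; open, the fingers measure 130 mm over their backs; the gripper's body (75 mm by 190 mm) begins 47 mm behind the grasp point.
Start: joints at [-1.301, 0.342, 1.524, -0, 1.275, -0.146], TCP at [0.212, -0.48, 0.227] pointing down, gripper open.
Joint ranges: [-2.53, 2.53], [-0.77, 2.02], [0.04, 2.7], [-1, 4.14], [0.28, 2.66], [-3.11, 3.11]. Speed limits (rad/s): [2.57, 2.57, 3.14, 3.14, 3.14, 3.14].

INTERFACE

Orientations are given as [roll, pitch, yaw] about the fixed x, y, z axes, in that order (R = Rz(yaw) Ry(pitch) Rx(roll)).
In Python, from cell import observe, read_camera, camera_info, hand_in gives the robot as it stands.
- The arm moves only by the tool jog_arm, never from a script. Its argument "rows" is one flat list of numbers, 5 for each row, row after row: the finger opening in mm, from 0 to 91.8, then the shift along the tool's x, y, z in mm, then the turn about the tool's z in degrees. In form: [gripper, tx, ty, tz, roll, gripper, tx, ty, tz, roll, ...]. A call has 1 to 20 rows; each row shifts and turns the commanded pose from where the row before left it, along the tool's axes as they then stand; what a row does not reach is not made up. A row lasts 1/10 s, in which the tool goes at most 50 mm and 8.59 degrees, less where a joint would pass 70% of its speed; a pose out of reach is approached as far as the arm can. A call with a gripper value outside its range is refused whole. The fingers move at their own pace and stop on an object; "grip_force" is the grip in N (left out, the last holds). Time passes only in rows, so rows that do not move let the fingers close. It gives the time, the measured TCP pose, the force and the opening at its end, in the units of the state.
- observe(): the state, without advancing time (a new reading comes with each control period).
- read_camera(name): name is "side" or "top" or "wrist"; returns (picture, depth): 384x512x3 uint8, red, green, blue; 384x512 float32, m along the optical axis (not along the pixel's ray), 0 where there is no reading.
- camera_info(name): a dict with "fx", "fy", "cx", "cy" (pixels), "extrinsics" (4x4, takes a point from camera to world coordinates); the wrist camera has in their place "tool_from_camera" (4x4, takes a point from camera to tool coordinates, whose origin is the TCP and whose axes are the flange's). Camera axes: x right, y up, looking along -z (the intrinsics and any distortion apply to the point x, -y, -z); pixel columns grow to the right and rows downward; lengths in m; the calibration is good to about 2 mm. A picture is of the moment at which its call begins: read the wrist's pose just before it. camera_info takes no time and is no camera call.
- hand_in(): hands the job in, once; it reports no verdict.
The state is a dict: "time": time; "qpos": joint angles; "qvel": joint speeds; "joint_efforts": joint torques, N m; "tool_pos": TCP position; "tool_rot": TCP orientation; "contact_force": force on the tool from outside, world axes, zero at the start; "torque": the same for the moment, N m; "opening": finger opening in m.
Only numpy, scipy, OpenCV 4.12 (cv2) and the standard library are available. Lean on these libraries where they do the work, as an engineer would, in place of code of your own. Each camera call takes 0.05 s, during which the arm holds its last target. There are 200 camera calls.

TASK

Put the red, the yellow and the blue sample box each flat into the tray of its own colour. The yellow one is sandwiched between two white boxes: first lift the upper white box off by itself and set it aside (the grey mat is free for that), take the yellow one out, and then put the upper white box back squarely on the lower one, lined up with it. Keep all boxes upright, and leave the lower white box and the red-capped jar where they stand.

Things in the scene. Friction and masses are not known exactly. Their poses are not given: they have to be found in the camera images.
- red_box: red flat lidded sample box, 84 long (its x) x 40 wide (its y) x 28 mm high, smooth straight sides, about 0.12 kg, loose; origin at the centre of its underside, z up; lies alone on the bench, small white blank label on top
- yellow_box: yellow flat lidded sample box, 84 long (its x) x 40 wide (its y) x 28 mm high, smooth straight sides, about 0.12 kg, loose; origin at the centre of its underside, z up; lies crosswise in the stack, between the two white boxes, its two ends sticking out about 22 mm on either side of them; its underside is 28 mm above the bench at the start
- blue_box: blue flat lidded sample box, 84 long (its x) x 40 wide (its y) x 28 mm high, smooth straight sides, about 0.12 kg, loose; origin at the centre of its underside, z up; lies alone on the bench, small white blank label on top
- white_upper: white flat lidded sample box, 84 long (its x) x 40 wide (its y) x 28 mm high, smooth straight sides, about 0.12 kg, loose; origin at the centre of its underside, z up; top of the stack, its underside 56 mm above the bench at the start, roughly parallel to the lower white box
- white_lower: white flat lidded sample box, 84 long (its x) x 40 wide (its y) x 28 mm high, smooth straight sides, about 0.12 kg, loose; origin at the centre of its underside, z up; bottom of the stack, on the bench
- red_tray: fixed shallow red tray, outside 114 (x) x 70 mm (y), floor 3 mm thick, rim 3 mm thick whose top is 8 mm above the bench; room inside 108 x 64 mm, so a box goes in lengthwise with 12 mm to spare all round; origin at the centre of its underside (bench level), z up; lies anywhere, turned anyhow
- yellow_tray: fixed shallow yellow tray, outside 114 (x) x 70 mm (y), floor 3 mm thick, rim 3 mm thick whose top is 8 mm above the bench; room inside 108 x 64 mm, so a box goes in lengthwise with 12 mm to spare all round; origin at the centre of its underside (bench level), z up; lies anywhere, turned anyhow
- blue_tray: fixed shallow blue tray, outside 114 (x) x 70 mm (y), floor 3 mm thick, rim 3 mm thick whose top is 8 mm above the bench; room inside 108 x 64 mm, so a box goes in lengthwise with 12 mm to spare all round; origin at the centre of its underside (bench level), z up; lies anywhere, turned anyhow
- mat: fixed flat grey mat with black edge, 120 (x) x 80 mm (y), 3 mm thick, empty, a free spot for putting something down for a while; origin at the centre of its underside, z up.
- jar: round white jar with a red cap, 56 mm across and 60 mm high, loose, 0.25 kg; stands among the things and is not part of the job; origin at the centre of its underside. (Also among the things, not listed: an orange tube rack, 90 x 50 x 44 mm. All these stand at least 140 mm apart, centre to centre; the tallest is the stack, 84 mm. Other equipment stands outside the working area.)
There are look-alikes about, which are no part of the job. Of the things like the yellow_tray, leave any that is brown; of the rest the smaller one is meant.

How it is judged:
On the way, in this order (a step that is already met when the one before it is completed fails the run):
1. the upper white box has been lifted off by itself, the yellow box still lying in the stack (distance between white_upper and yellow_box above 0.06 m and distance of yellow_box from where it was at the start of the episode below 0.03 m and distance of white_upper from where it was at the start of the episode above 0.03 m), for 0.1 s.
2. the upper white box lies squarely on the lower white box (horizontal distance between white_upper and white_lower below 0.012 m and z of white_upper in the frame of white_lower between 0.025 and 0.031 m and angle between the x axis of white_upper and the x axis of white_lower, either way round below 0.2 rad and angle between white_upper's own z axis and vertical below 0.035 rad and linear speed of white_upper below 0.02 m/s), for 0.2 s.
At the end, for the whole second after the job is handed in: Each coloured box lies flat on the floor of its own tray (centre within 20 mm, height to 2 mm, level to 0.035 rad); the upper white box lies flat on the lower one (centres within 12 mm, parallel within 0.2 rad either way round), the lower one level on the bench; all at rest (all of step 2 and horizontal distance between red_box and red_tray below 0.02 m and z of red_box in the frame of red_tray between 0.001 and 0.005 m and angle between each of red_box, yellow_box, blue_box, white_lower's own z axis and vertical below 0.035 rad and horizontal distance between yellow_box and yellow_tray below 0.02 m and z of yellow_box in the frame of yellow_tray between 0.001 and 0.005 m and horizontal distance between blue_box and blue_tray below 0.02 m and z of blue_box in the frame of blue_tray between 0.001 and 0.005 m and height (world z) of white_lower below 0.003 m and linear speed of each of white_lower, red_box, yellow_box, blue_box below 0.02 m/s); the robot touches nothing.
It fails at once if a sample box is tipped by more than 0.6 rad (angle between any of white_lower, white_upper, red_box, yellow_box, blue_box's own z axis and vertical above 0.6 rad).
It fails at once if the lower white box is shifted by more than 25 mm (distance of white_lower from where it was at the start of the episode above 0.025 m).
It fails at once if the jar is shifted by more than 20 mm (distance of jar from where it was at the start of the episode above 0.02 m).
It also fails if it takes over 134 s, if anything falls off the work surface, if the arm or the gripper's body presses on something with over 40 N, if the wrist force passes 120 N, or if a joint passes its speed limit or range.

## Working session

There is one attempt and no reset: what is moved stays moved. The work goes in short steps, Python scripts to look and compute and a tool call to move; the robot and the scene stay as the last step left them, time stands still between calls to the robot, and variables do not carry over. Pictures are saved under pics/ and viewed, about 12 in all and at most 16, crops included, and the job is handed in when it is done.

Besides the shell and the picture viewer there is one more tool, called after "Emit:" by a JSON object that holds its "method" and its "body". jog_arm: Moves the arm, as the interface text tells. Its arguments: {"type":"object","properties":{"rows":{"type":"array","items":{"type":"number"}},"grip_force":{"type":"number"}},"required":["rows"]}

```bash
mkdir -p pics; ls; python3 - <<'E'
from cell import *
import cv2,numpy as np
o=observe();print({k:np.round(v,3).tolist() for k,v in o.items()})
for n in("top","side","wrist"):
    p,d=read_camera(n);np.savez(f"{n}0.npz",p=p,d=d);cv2.imwrite(f"pics/{n}0.png",p[:,:,::-1]);i=camera_info(n);print(n,i)
a=cv2.imread("pics/top0.png");cv2.imwrite("pics/top0b.png",cv2.resize(a,(800,600),interpolation=cv2.INTER_CUBIC))
E
```

```text
pics
{'time': 0.0, 'qpos': [-1.301, 0.343, 1.525, -0.0, 1.275, -0.146], 'qvel': [0.0, 0.0, 0.0, 0.0, 0.0, -0.0], 'joint_efforts': [0.001, -43.124, -24.422, 0.072, 0.056, -0.0], 'tool_pos': [0.212, -0.48, 0.226], 'tool_rot': [-3.14, -0.0, 0.416], 'contact_force': [-0.277, -0.134, -0.153], 'torque': [-0.057, -0.039, 0.005], 'opening': 0.092}
top {'fx': 452.1588490553192, 'fy': 452.1588490553192, 'cx': 249.3827248736995, 'cy': 195.987679578571, 'extrinsics': array([[-0.01392764,  0.99095022, -0.13350538,  0.26667755],
       [-0.99978969, -0.01581147, -0.01306062, -0.00187637],
       [-0.01505334,  0.1332954 ,  0.99096202,  1.53429473],
       [ 0.        ,  0.        ,  0.        ,  1.        ]])}
side {'fx': 498.42253663854797, 'fy': 498.42253663854797, 'cx': 250.03693019023518, 'cy': 198.61137883485915, 'extrinsics': array([[-0.8975907 ,  0.22202334, -0.38083669, -0.1244821 ],
       [-0.44046111, -0.48701944,  0.75419233,  1.1187887 ],
       [-0.01802657,  0.84469977,  0.53493676,  0.8727331 ],
       [ 0.        ,  0.        ,  0.        ,  1.        ]])}
wrist {'fx': 272.17722366146415, 'fy': 272.17722366146415, 'cx': 253.2188834240351, 'cy': 191.7173265857872, 'tool_from_camera': array([[ 2.71147819e-04,  9.56422392e-01,  2.91986530e-01,
         7.92654265e-02],
       [ 9.99999963e-01, -2.50581344e-04, -1.07834426e-04,
         1.89382212e-04],
       [-2.99688820e-05,  2.91986548e-01, -9.56422425e-01,
        -1.57143256e-01],
       [ 0.00000000e+00,  0.00000000e+00,  0.00000000e+00,
         1.00000000e+00]])}
```

View pics/top0b.png

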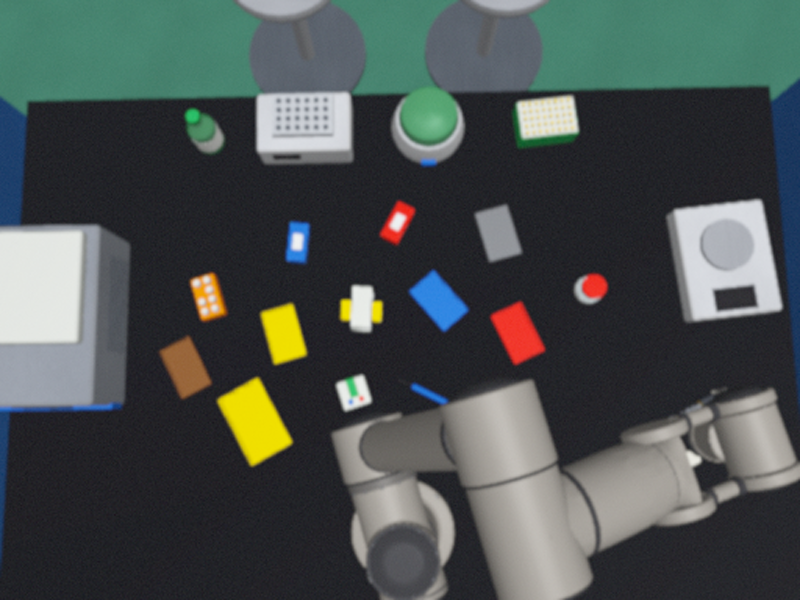

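View pics/side0.png

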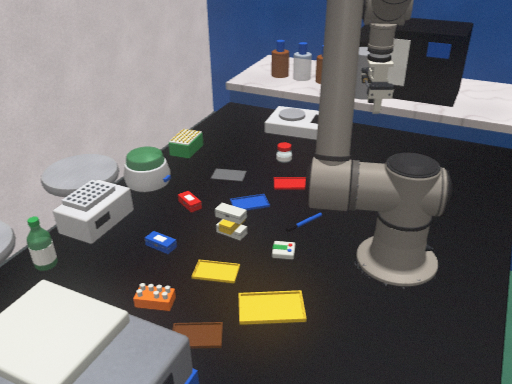

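The top picture (800×600) shows red box (397,222), blue box (297,242), stack (361,308), mat (498,233), blue tray (438,300), red tray (517,332), jar (591,289) and rack (208,297). There are three things like the yellow tray: brown at (186,367), big yellow at (255,420) and small yellow at (284,333). Brown is excluded and the smaller of the other two is meant, so I take (284,333), subject to a crop and a size check.

```bash
cat > h.py <<'E'
import numpy as np,cv2
from cell import *
from scipy.spatial.transform import Rotation as Ro
def cam(n,o=None):
    i=camera_info(n)
    if n=="wrist":
        T=np.eye(4);T[:3,:3]=Ro.from_euler("xyz",o["tool_rot"]).as_matrix();T[:3,3]=o["tool_pos"]
        i["extrinsics"]=T@i["tool_from_camera"]
    return i
def ray(i,uv,z):
    uv=np.asarray(uv,float).reshape(-1,2);E=i["extrinsics"]
    d=np.c_[(uv[:,0]-i["cx"])/i["fx"],-(uv[:,1]-i["cy"])/i["fy"],-np.ones(len(uv))]@E[:3,:3].T
    return E[:3,3]+d*((z-E[2,3])/d[:,2])[:,None]
def cloud(i,d):
    v,u=np.indices(d.shape);c=np.stack([(u-i["cx"])/i["fx"]*d,-(v-i["cy"])/i["fy"]*d,-d],-1)
    return c@i["extrinsics"][:3,:3].T+i["extrinsics"][:3,3]
def mask(p,name):
    H,S,V=cv2.split(cv2.cvtColor(p,cv2.COLOR_RGB2HSV))
    f={"red":((H<6)|(H>172))&(S>150)&(V>80),"blue":(H>100)&(H<120)&(S>140)&(V>90),"yellow":(H>22)&(H<34)&(S>150)&(V>90),
       "white":(S<60)&(V>150),"gray":(S<40)&(V>70)&(V<180),"brown":(H>5)&(H<20)&(S>100)&(V>50)}[name]
    return f.astype(np.uint8)
def blobs(p,name,amin=60):
    c,_=cv2.findContours(mask(p,name),cv2.RETR_EXTERNAL,cv2.CHAIN_APPROX_NONE)
    return [k for k in c if cv2.contourArea(k)>amin]
def rect(pts):
    (x,y),(a,b),t=cv2.minAreaRect((pts[:,:2]*1000).astype(np.float32))
    if a<b:a,b,t=b,a,t+90
    return np.array([x,y,a,b,(t+90)%180-90])   # mm, long side direction deg
E
python3 - <<'E'
from h import *
f=np.load("top0.npz");p,d=f["p"],f["d"];i=cam("top");C=cloud(i,d)
for n in("red","blue","yellow","white","gray","brown"):
    for k in blobs(p,n):
        c=k[:,0].mean(0);m=np.zeros(d.shape,np.uint8);cv2.drawContours(m,[k],-1,1,-1);z=np.median(C[(m>0)&(d>0)][:,2])
        if 0.3<ray(i,c,0)[0,0]<0.85 and abs(ray(i,c,0)[0,1])<.5: print(n,(c*1.5625).round(),"z",round(float(z),4),{h:rect(ray(i,k[:,0],h)).round(1).tolist() for h in((0.008,) if n!="white" else (.084,))}, rect(ray(i,k[:,0],.028)).round(1).tolist())
a=p[180:310,90:220,::-1];cv2.imwrite("pics/c1.png",cv2.resize(a,(600,600),interpolation=cv2.INTER_CUBIC))
E
```

```text
red [517. 332.] z 0.0032 {0.008: [411.2, -256.1, 124.4, 79.6, 24.3]} [409.3, -252.8, 122.8, 78.5, 24.3]
red [595. 285.] z 0.0591 {0.008: [513.3, -428.9, 51.5, 48.3, 89.0]} [510.1, -423.3, 50.8, 47.7, 89.0]
red [397. 222.] z 0.0262 {0.008: [660.7, -0.4, 94.7, 51.1, -28.3]} [655.6, -0.4, 93.5, 50.5, -28.3]
blue [438. 300.] z 0.0031 {0.008: [484.5, -87.4, 123.4, 79.7, 40.1]} [481.7, -86.3, 121.8, 78.6, 40.1]
blue [297. 242.] z 0.0258 {0.008: [620.2, 220.5, 95.1, 50.5, -5.9]} [615.6, 217.6, 93.9, 49.9, -5.9]
yellow [283. 333.] z 0.0028 {0.008: [417.2, 251.4, 123.9, 79.4, 16.0]} [415.2, 248.0, 122.2, 78.4, 16.0]
yellow [377. 311.] z 0.0546 {0.008: [462.5, 46.9, 48.1, 20.4, -0.7]} [459.9, 46.3, 47.4, 20.2, -0.7]
yellow [344. 309.] z 0.0545 {0.008: [467.0, 118.5, 48.2, 20.5, -0.4]} [464.4, 116.9, 47.6, 20.2, -0.4]
white [361. 307.] z 0.083 {0.084: [460.1, 76.6, 92.3, 43.4, -3.2]} [467.5, 79.6, 95.8, 45.1, -3.2]
white [498. 233.] z 0.0031 {0.084: [613.6, -211.1, 97.2, 59.6, 14.7]} [627.0, -219.2, 101.0, 61.9, 14.7]
gray [498. 233.] z 0.0031 {0.008: [632.7, -221.8, 119.9, 79.7, 14.9]} [627.9, -218.9, 118.3, 78.7, 14.9]
brown [185. 367.] z 0.0027 {0.008: [347.4, 463.3, 121.9, 77.7, 27.5]} [346.3, 457.2, 120.3, 76.7, 27.5]
brown [208. 297.] z 0.0284 {0.008: [500.6, 417.3, 106.6, 65.9, 17.0]} [497.6, 411.8, 105.2, 65.1, 17.0]
```

View pics/c1.png

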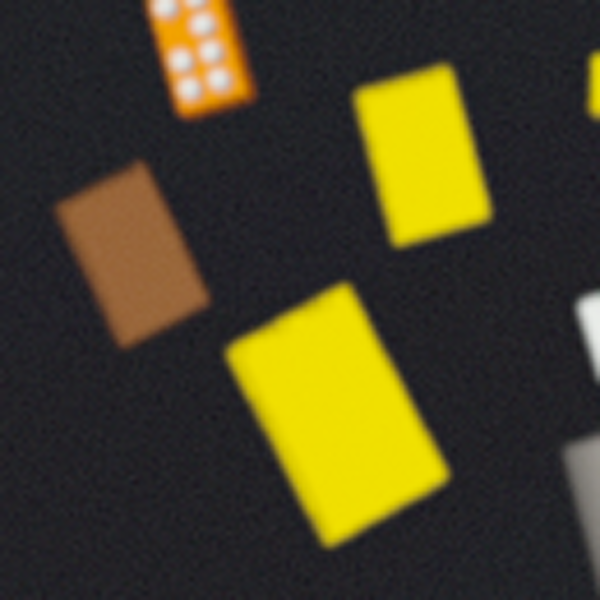

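The crop (600 px) shows the small yellow tray at about (425,155), a clearly larger yellow one at (338,415) and the brown one at (132,255). The small one measures about 124×79 mm including roughly 10 mm of blur, which fits 114×70, so it is the one meant. Next I get the label centres and plan the first move.

```bash
cat >> h.py <<'E'
def plan(x,y,z,yaw,o=None):
    "mm,deg -> shift along tool axes (mm) at present yaw, then turn about tool z (deg)"
    o=o or observe();R=Ro.from_euler("xyz",o["tool_rot"]).as_matrix()
    w=(yaw-np.degrees(o["tool_rot"][2])+180)%360-180
    print("t",round(o["time"],2),"pose",(np.array(o["tool_pos"])*1000).round(1),"yaw",np.degrees(o["tool_rot"][2]).round(1),"q6",np.degrees(o["qpos"][5]).round(),"| shift",(R.T@(np.array([x,y,z])-np.array(o["tool_pos"])*1000)).round(1),"turn",round(-w,1))
E
python3 - <<'E'
from h import *
f=np.load("top0.npz");p=f["p"];i=cam("top")
M=mask(p,"white")
for n,(u,v) in {"red":(397,222),"blue":(297,242)}.items():
    u,v=int(u/1.5625),int(v/1.5625);s=M[v-10:v+11,u-10:u+11];r,c=np.nonzero(s);print(n,len(r),ray(i,(c.mean()+u-10,r.mean()+v-10),.028).round(4))
plan(460,77,227,-3)
E
```

```text
red 62 [[ 0.6569 -0.0007  0.028 ]]
blue 63 [[0.6164 0.2192 0.028 ]]
t 0.15 pose [ 212.  -480.   226.2] yaw 23.8 q6 -8.0 | shift [ 4.519e+02 -4.093e+02 -3.000e-01] turn 26.8
```

Emit:
{"method": "jog_arm", "body": {"rows": [91, 28, -25.5, 0, 0, 91, 28, -25.5, 0, 0, 91, 28, -25.5, 0, 0, 91, 28, -25.5, 0, 0, 91, 28, -25.5, 0, 0, 91, 28, -25.5, 0, 0, 91, 28, -25.5, 0, 0, 91, 28, -25.5, 0, 0, 91, 28, -25.5, 0, 0, 91, 28, -25.5, 0, 0, 91, 28, -25.5, 0, 0, 91, 28, -25.5, 0, 0, 91, 28, -25.5, 0, 0, 91, 28, -25.5, 0, 0, 91, 28, -25.5, 0, 0, 91, 28, -25.5, 0, 0, 91, 0, 0, 0, 7, 91, 0, 0, 0, 7, 91, 0, 0, 0, 7, 91, 0, 0, 0, 6]}}

```text
time: 2.15
tool_pos: [0.4569, 0.0741, 0.2264]
tool_rot: [3.141, 0.001, -0.06]
contact_force: [-0.5, -0.8, 0.2]
opening: 0.0909
```

```bash
cat >> h.py <<'E'
def look(tag):
    o=observe();p,d=read_camera("wrist");cv2.imwrite(f"pics/{tag}.png",p[:,:,::-1]);i=cam("wrist",o);return o,p,d,i,cloud(i,d)
def face(C,d,p,name,z,tol=.006,near=None):
    "top face at height z: mask of colour+depth, largest component -> rect in world"
    m=((abs(C[...,2]-z)<tol)&(d>0)).astype(np.uint8)
    if name:m&=mask(p,name)
    n,l,s,c=cv2.connectedComponentsWithStats(cv2.morphologyEx(m,cv2.MORPH_CLOSE,np.ones((5,5))))
    out=[]
    for k in range(1,n):
        if s[k,4]>150:out.append((c[k].round(),rect(C[(l==k)&(d>0)]).round(1).tolist(),np.median(C[(l==k)&(d>0)][:,2]).round(4)))
    return out
E
python3 - <<'E'
from h import *
o,p,d,i,C=look("w1")
for n,z in(("white",.084),("yellow",.056),("white",.028)):print(n,z,*face(C,d,p,n,z),sep="\n")
plan(460,77,61,-3)
E
```

```text
white
0.084
(array([249., 171.]), [466.7, 77.8, 82.7, 40.0, -3.4], np.float64(0.0831))
yellow
0.056
(array([223., 171.]), [464.7, 111.3, 38.9, 20.6, -3.6], np.float64(0.055))
(array([275., 171.]), [459.8, 46.7, 39.8, 17.7, -2.5], np.float64(0.0551))
white
0.028
(array([307.,   3.]), [645.0, 3.1, 25.2, 9.7, 84.9], np.float64(0.0273))
(array([122.,  40.]), [620.9, 217.8, 36.8, 23.5, -7.4], np.float64(0.0272))
t 2.2 pose [456.9  74.  226.4] yaw -3.7 q6 93.0 | shift [  3.   -3.2 165.4] turn -0.7
```

View pics/w1.png

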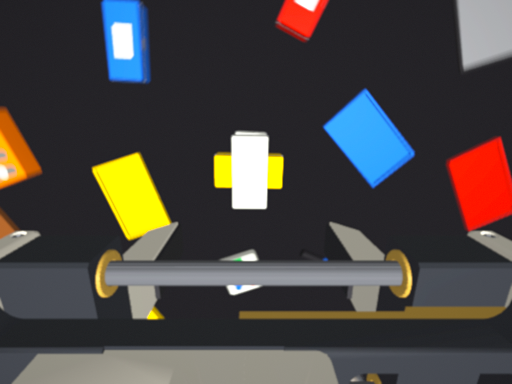

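The wrist view shows the stack at (249,171), the small yellow tray at (132,195), the blue tray at (368,138), the red tray at (480,185), the blue box at (126,40) and the red box at (302,12). The white top measures 83×40 at 83 mm, which matches the given size. I descend on it.

Emit:
{"method": "jog_arm", "body": {"rows": [91, 9.5, -4.5, 25, 0, 91, 0, 0, 30, 0, 91, 0, 0, 30, 0, 91, 0, 0, 30, 0, 91, 0, 0, 20, 0, 91, 0, 0, 15, 0, 91, 0, 0, 10, 0, 91, 0, 0, 5, 0, 91, 0, 0, 0, 0, 91, 0, 0, 0, 0, 30, 0, 0, 0, 0, 30, 0, 0, 0, 0, 30, 0, 0, 0, 0, 30, 0, 0, 0, 0, 30, 0, 0, 0, 0, 30, 0, 0, 0, 0, 30, 0, 0, 0, 0, 30, 0, 0, 0, 0], "grip_force": 15}}

```text
time: 4.0
tool_pos: [0.4668, 0.0779, 0.0617]
tool_rot: [3.142, -0.0, -0.055]
contact_force: [0.4, -0.0, 0.3]
opening: 0.0399
```

Emit:
{"method": "jog_arm", "body": {"rows": [30, 0, 0, -3, 0, 30, 0, 0, -5, 0, 30, 0, 0, -10, 0, 30, 0, 0, -20, 0, 30, 0, 0, -25, 0, 30, 0, 0, -25, 0, 30, 0, 0, -12, 0, 30, 0, 0, 0, 0]}}

```text
time: 4.8
tool_pos: [0.468, 0.0779, 0.1641]
tool_rot: [-3.141, -0.005, -0.055]
contact_force: [0.3, -0.4, -1.2]
opening: 0.0398
```

```bash
python3 - <<'E'
from h import *
o,p,d,i,C=look("w2")
for n,z in(("white",.056),("yellow",.056),("white",.028)):print(n,z,*face(C,d,p,n,z),sep="\n")
plan(634,-222,161,-3)
E
```

```text
white
0.056
yellow
0.056
(array([214., 192.]), [465.5, 119.3, 39.7, 9.2, -13.1], np.float64(0.055))
white
0.028
(array([98., 40.]), [618.9, 219.9, 34.7, 22.2, -6.0], np.float64(0.0274))
(array([253., 160.]), [494.2, 75.9, 38.8, 25.9, 85.5], np.float64(0.0271))
t 4.85 pose [467.2  77.9 162.8] yaw -3.2 q6 93.0 | shift [183.1 290.2   2.2] turn -0.2
```

View pics/w2.png

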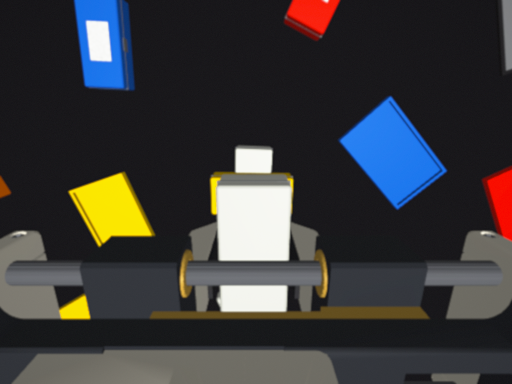

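The upper box is in the grip at (254,245). The yellow box is still in the stack at (252,195), and the far end of the lower white box shows at (253,160). Next stop is the mat.

Emit:
{"method": "jog_arm", "body": {"rows": [30, 10, 15, 0, 0, 30, 18, 28, 0, 0, 30, 20, 32, 0, 0, 30, 20, 32, 0, 0, 30, 20, 32, 0, 0, 30, 20, 32, 0, 0, 30, 20, 32, 0, 0, 30, 20, 32, 0, 0, 30, 17, 27, 0, 0, 30, 12, 18, 0, 0, 30, 6, 10, 0, 0, 30, 0, 0, 20, 0, 30, 0, 0, 30, 0, 30, 0, 0, 30, 0, 30, 0, 0, 30, 0, 30, 0, 0, 20, 0, 30, 0, 0, 10, 0, 30, 0, 0, 5, 0, 30, 0, 0, 0, 0, 30, 0, 0, 0, 0]}}

```text
time: 6.85
tool_pos: [0.6341, -0.2221, 0.0178]
tool_rot: [3.141, -0.002, -0.055]
contact_force: [-0.4, -0.4, -1.8]
opening: 0.0399
```

Emit:
{"method": "jog_arm", "body": {"rows": [30, 0, 0, 4, 0, 30, 0, 0, 3, 0, 30, 0, 0, 1.5, 0, 30, 0, 0, 0, 0, 91, 0, 0, 0, 0, 91, 0, 0, 0, 0, 91, 0, 0, 0, 0, 91, 0, 0, 0, 0, 91, 0, 0, -10, 0, 91, 0, 0, -30, 0, 91, 0, 0, -40, 0, 91, 0, 0, -45, 0, 91, 0, 0, -45, 0, 91, 0, 0, -30, 0, 91, 0, 0, 0, 0]}}

```text
time: 8.35
tool_pos: [0.6356, -0.2228, 0.2154]
tool_rot: [3.137, -0.011, -0.055]
contact_force: [0.2, 0.4, 0.1]
opening: 0.0912
```

```bash
python3 - <<'E'
from h import *
o,p,d,i,C=look("w3")
for n,z in(("white",.031),("red",.003),("blue",.003)):print(n,z,*face(C,d,p,n,z),sep="\n")
plan(462,79,200,87)
E
```

```text
white
0.031
(array([134.,  26.]), [810.3, -83.2, 119.8, 28.0, -78.7], np.float64(0.0328))
(array([252., 175.]), [633.5, -222.4, 82.6, 39.9, -3.3], np.float64(0.0302))
(array([ 78., 166.]), [659.1, 0.1, 36.7, 23.7, -30.0], np.float64(0.0275))
red
0.003
(array([102., 160.]), [655.7, -13.8, 96.5, 41.8, -5.6], np.float64(0.0043))
(array([276., 298.]), [426.3, -250.6, 105.0, 53.0, 88.4], np.float64(0.0025))
blue
0.003
(array([183., 296.]), [448.9, -102.9, 65.5, 45.3, -50.4], np.float64(0.0046))
t 8.4 pose [ 634.5 -222.3  211.9] yaw -3.2 q6 67.0 | shift [-189.  -291.3   10.1] turn -90.2
```

The white box lies on the mat at (633.5, −222.4), height 30 mm, as it should. On to the yellow box.

Emit:
{"method": "jog_arm", "body": {"rows": [91, -10, -15, 0, -8, 91, 0, 0, 0, -8, 91, 0, 0, 0, -8, 91, 0, 0, 0, -8, 91, 0, 0, 0, -8, 91, 0, 0, 0, -8, 91, 0, 0, 0, -8, 91, 0, 0, 0, -8, 91, 0, 0, 0, -8, 91, 0, 0, 0, -8, 91, 0, 0, 0, -8, 91, 0, 0, 0, -2, 91, 0, 0, 0, 0]}}

```text
time: 9.7
tool_pos: [0.6237, -0.206, 0.2067]
tool_rot: [-3.139, -0.001, 1.515]
contact_force: [-0.1, -0.2, -0.0]
opening: 0.0913
```

```bash
python3 - <<'E'
from h import *
plan(462,79,200,87)
E
```

```text
t 9.7 pose [ 623.7 -206.   206.7] yaw 86.8 q6 -22.0 | shift [ 275.6 -177.1    7.4] turn -0.2
```

Emit:
{"method": "jog_arm", "body": {"rows": [91, 12, -8, 0, 0, 91, 25, -16, 0, 0, 91, 31, -20, 0, 0, 91, 31, -20, 0, 0, 91, 31, -20, 0, 0, 91, 31, -20, 0, 0, 91, 31, -20, 0, 0, 91, 31, -20, 0, 0, 91, 28, -17, 0, 0, 91, 17, -11, 0, 0, 91, 8, -5, 0, 0, 91, 0, 0, 0, 0, 91, 0, 0, 0, 0]}}

```text
time: 11.0
tool_pos: [0.4633, 0.0786, 0.2081]
tool_rot: [3.141, 0.0, 1.515]
contact_force: [-0.3, -0.1, 1.5]
opening: 0.091
```

```bash
python3 - <<'E'
from h import *
o,p,d,i,C=look("w4")
for n,z in(("yellow",.056),("white",.028),("yellow",.004)):print(n,z,*face(C,d,p,n,z),sep="\n")
plan(462,79,33,87,o)
E
```

```text
yellow
0.056
(array([252., 174.]), [461.9, 80.7, 83.6, 40.0, 86.4], np.float64(0.0551))
white
0.028
(array([386.,  42.]), [619.4, 219.8, 35.2, 20.4, -5.5], np.float64(0.0274))
(array([228., 171.]), [431.7, 82.9, 39.2, 15.7, 85.2], np.float64(0.0271))
(array([278., 173.]), [495.2, 76.4, 40.3, 23.8, 84.8], np.float64(0.027))
(array([402., 223.]), [659.8, -0.0, 34.3, 20.6, -27.6], np.float64(0.0274))
yellow
0.004
(array([32., 21.]), [220.9, 280.5, 123.4, 53.6, 27.3], np.float64(0.0037))
(array([205.,  30.]), [418.8, 254.9, 119.3, 76.7, 15.4], np.float64(0.0022))
t 11.0 pose [463.3  78.6 208.1] yaw 86.8 q6 4.0 | shift [  0.5  -1.4 175.1] turn -0.2
```

Emit:
{"method": "jog_arm", "body": {"rows": [91, 2, -1.5, 25, 0, 91, 0, 0, 35, 0, 91, 0, 0, 35, 0, 91, 0, 0, 30, 0, 91, 0, 0, 20, 0, 91, 0, 0, 15, 0, 91, 0, 0, 10, 0, 91, 0, 0, 4, 0, 91, 0, 0, 0, 0, 91, 0, 0, 0, 0, 30, 0, 0, 0, 0, 30, 0, 0, 0, 0, 30, 0, 0, 0, 0, 30, 0, 0, 0, 0, 30, 0, 0, 0, 0, 30, 0, 0, 0, 0, 30, 0, 0, 0, 0, 30, 0, 0, 0, 0]}}

```text
time: 12.85
tool_pos: [0.4615, 0.0812, 0.0342]
tool_rot: [-3.142, 0.0, 1.515]
contact_force: [-0.1, -0.4, 0.5]
opening: 0.0399
```

Emit:
{"method": "jog_arm", "body": {"rows": [30, 0, 0, -3, 0, 30, 0, 0, -5, 0, 30, 0, 0, -10, 0, 30, 0, 0, -20, 0, 30, 0, 0, -25, 0, 30, 0, 0, -25, 0, 30, 0, 0, -12, 0, 30, 0, 0, 0, 8, 30, 0, 0, 0, 8, 30, 0, 0, 0, 8, 30, 0, 0, 0, 8, 30, 0, 0, 0, 8, 30, 0, 0, 0, 8, 30, 0, 0, 0, 8, 30, 0, 0, 0, 8, 30, 0, 0, 0, 7, 30, 0, 0, 0, 0, 30, 0, 0, 0, 0]}}

```text
time: 14.65
tool_pos: [0.4615, 0.0812, 0.1347]
tool_rot: [3.141, -0.001, 0.279]
contact_force: [-0.7, 0.4, -2.1]
opening: 0.0393
```

```bash
python3 - <<'E'
from h import *
o,p,d,i,C=look("w5")
for n,z in(("white",.028),("yellow",.004)):print(n,z,*face(C,d,p,n,z),sep="\n")
plan(418.5,254,50,15.6,o)
E
```

```text
white
0.028
(array([405.,   8.]), [655.4, 2.8, 24.4, 21.0, -29.3], np.float64(0.0275))
(array([265., 161.]), [490.4, 76.6, 40.1, 33.7, 85.0], np.float64(0.027))
yellow
0.004
(array([ 90., 174.]), [417.0, 254.8, 120.3, 79.0, 15.6], np.float64(0.0023))
(array([ 64., 303.]), [245.8, 271.1, 53.6, 16.3, 24.0], np.float64(0.0058))
t 14.65 pose [461.5  81.2 134.7] yaw 16.0 q6 75.0 | shift [   6.3 -178.    84.7] turn 0.4
```

Emit:
{"method": "jog_arm", "body": {"rows": [30, 1, -12, 0, 0, 30, 1, -24, 0, 0, 30, 1, -30, 0, 0, 30, 1, -30, 0, 0, 30, 1, -30, 0, 0, 30, 0.5, -26, 0, 0, 30, 0, -16, 0, 0, 30, 0, -10, 0, 0, 30, 0, 0, 20, 0, 30, 0, 0, 30, 0, 30, 0, 0, 30, 0, 30, 0, 0, 20, 0, 30, 0, 0, 10, 0, 30, 0, 0, 5, 0, 30, 0, 0, 0, 0, 30, 0, 0, 0, 0]}}

```text
time: 16.3
tool_pos: [0.4189, 0.2542, 0.02]
tool_rot: [-3.141, -0.002, 0.276]
contact_force: [-0.2, 0.6, -1.5]
opening: 0.0397
```

Emit:
{"method": "jog_arm", "body": {"rows": [30, 0, 0, 5, 0, 30, 0, 0, 3, 0, 30, 0, 0, 2, 0, 30, 0, 0, 0, 0, 60, 0, 0, 0, 0, 60, 0, 0, 0, 0, 60, 0, 0, 0, 0, 60, 0, 0, -10, 0, 91, 0, 0, -30, 0, 91, 0, 0, -40, 0, 91, 0, 0, -45, 0, 91, 0, 0, -45, 0, 91, 0, 0, -20, 0, 91, 0, 0, 0, 0]}}

```text
time: 17.7
tool_pos: [0.4198, 0.2547, 0.2033]
tool_rot: [-3.141, -0.008, 0.276]
contact_force: [-0.8, 0.6, -0.2]
opening: 0.0906
```

```bash
python3 - <<'E'
from h import *
o,p,d,i,C=look("w6")
for n,z in(("yellow",.031),("yellow",.004),("white",.028)):print(n,z,*face(C,d,p,n,z),sep="\n")
plan(633.5,-222.4,200,-3.3,o)
E
```

```text
yellow
0.031
(array([254., 175.]), [418.0, 253.3, 84.2, 40.0, 15.2], np.float64(0.03))
yellow
0.004
(array([256., 166.]), [417.6, 251.8, 119.9, 75.0, 15.6], np.float64(0.0024))
(array([194., 244.]), [295.6, 308.2, 55.3, 43.9, 14.1], np.float64(0.0037))
(array([191., 302.]), [195.6, 292.8, 111.0, 67.0, -75.0], np.float64(0.0036))
white
0.028
(array([335.,  13.]), [616.5, 219.9, 31.3, 20.6, -4.6], np.float64(0.0274))
(array([397., 177.]), [465.2, 79.4, 83.5, 40.8, -5.7], np.float64(0.0271))
(array([254., 178.]), [417.6, 253.7, 34.0, 19.0, 16.1], np.float64(0.0305))
t 17.7 pose [419.8 254.7 203.3] yaw 15.8 q6 96.0 | shift [ 75.3 517.3   3.5] turn 19.1
```

View pics/w6.png

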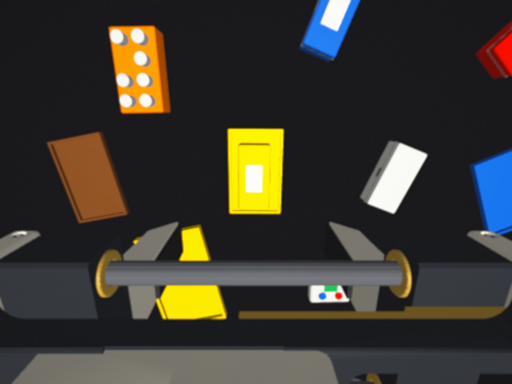

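The yellow box lies centred in the small yellow tray at pixel (254,175), about 1 mm off, with its top at 30 mm. The lower white box shows fully at (397,177), which gives (465, 79.5) and −5.7°. Next I fetch the upper white box.

Emit:
{"method": "jog_arm", "body": {"rows": [91, 2, 15, 0, 0, 91, 4, 30, 0, 0, 91, 6, 40, 0, 0, 91, 6, 40, 0, 0, 91, 6, 40, 0, 0, 91, 6, 40, 0, 0, 91, 6, 40, 0, 0, 91, 6, 40, 0, 0, 91, 6, 40, 0, 0, 91, 6, 40, 0, 0, 91, 6, 40, 0, 0, 91, 6, 40, 0, 0, 91, 5, 35, 0, 0, 91, 3, 24, 0, 0, 91, 1, 13, 0, 0, 91, 0, 0, 0, 7, 91, 0, 0, 0, 7, 91, 0, 0, 0, 5, 91, 0, 0, 0, 0]}}

```text
time: 19.65
tool_pos: [0.6308, -0.2221, 0.1981]
tool_rot: [-3.141, 0.002, -0.056]
contact_force: [-0.2, -0.4, 0.2]
opening: 0.0911
```

```bash
python3 - <<'E'
from h import *
plan(633.5,-222.4,9,-3.3)
E
```

```text
t 19.65 pose [ 630.8 -222.1  198.1] yaw -3.2 q6 67.0 | shift [  3.1   0.3 189.1] turn 0.1
```

Emit:
{"method": "jog_arm", "body": {"rows": [91, 2.5, 0, 25, 0, 91, 0, 0, 40, 0, 91, 0, 0, 40, 0, 91, 0, 0, 35, 0, 91, 0, 0, 25, 0, 91, 0, 0, 14, 0, 91, 0, 0, 7, 0, 91, 0, 0, 3, 0, 91, 0, 0, 0, 0, 91, 0, 0, 0, 0, 30, 0, 0, 0, 0, 30, 0, 0, 0, 0, 30, 0, 0, 0, 0, 30, 0, 0, 0, 0, 30, 0, 0, 0, 0, 30, 0, 0, 0, 0, 30, 0, 0, 0, 0, 30, 0, 0, 0, 0]}}

```text
time: 21.45
tool_pos: [0.6339, -0.2231, 0.0102]
tool_rot: [-3.142, 0.0, -0.055]
contact_force: [-0.2, -0.5, -0.0]
opening: 0.0398
```

Emit:
{"method": "jog_arm", "body": {"rows": [30, 0, 0, -3, 0, 30, 0, 0, -8, 0, 30, 0, 0, -20, 0, 30, 0, 0, -30, 0, 30, 0, 0, -30, 0, 30, 0, 0, -20, 0, 30, 0, 0, -10, 0, 30, 0, 0, 0, 2.4, 30, 0, 0, 0, 0, 30, 0, 0, 0, 0]}}

```text
time: 22.45
tool_pos: [0.6334, -0.223, 0.1304]
tool_rot: [-3.141, 0.001, -0.096]
contact_force: [-0.2, -0.0, -1.5]
opening: 0.0399
```

```bash
python3 - <<'E'
from h import *
plan(465.2,79.4,70,-5.6)
E
```

```text
t 22.45 pose [ 633.4 -223.   130.4] yaw -5.5 q6 70.0 | shift [-196.5 -284.8   60.8] turn 0.1
```

Emit:
{"method": "jog_arm", "body": {"rows": [30, -10, -14, 0, 0, 30, -16, -24, 0, 0, 30, -22, -32, 0, 0, 30, -22, -32, 0, 0, 30, -22, -32, 0, 0, 30, -22, -32, 0, 0, 30, -22, -32, 0, 0, 30, -22, -32, 0, 0, 30, -18, -26, 0, 0, 30, -12, -17, 0, 0, 30, -6, -9, 0, 0, 30, -2.5, -3, 0, 0, 30, 0, 0, 20, 0, 30, 0, 0, 30, 0, 30, 0, 0, 20, 0, 30, 0, 0, 10, 0, 30, 0, 0, 0, 0, 30, 0, 0, 0, 0]}}

```text
time: 24.25
tool_pos: [0.4668, 0.0792, 0.0517]
tool_rot: [3.142, -0.001, -0.098]
contact_force: [-0.2, 0.5, -1.8]
opening: 0.0398
```

```bash
python3 - <<'E'
from h import *
plan(465.2,79.4,35.8,-5.6)
E
```

```text
t 24.25 pose [466.8  79.2  51.7] yaw -5.6 q6 96.0 | shift [-1.6 -0.  15.9] turn -0.0
```

Emit:
{"method": "jog_arm", "body": {"rows": [30, -1.5, 0, 6, 0, 30, 0, 0, 5, 0, 30, 0, 0, 3, 0, 30, 0, 0, 2, 0, 30, 0, 0, 0, 0, 60, 0, 0, 0, 0, 60, 0, 0, 0, 0, 60, 0, 0, 0, 0, 60, 0, 0, -5, 0, 91, 0, 0, -15, 0, 91, 0, 0, -30, 0, 91, 0, 0, -40, 0, 91, 0, 0, -45, 0, 91, 0, 0, -30, 0, 91, 0, 0, -10, 0, 91, 0, 0, 0, 0]}}

```text
time: 25.85
tool_pos: [0.4651, 0.0798, 0.2115]
tool_rot: [-3.141, -0.003, -0.097]
contact_force: [-0.5, 0.8, -0.4]
opening: 0.0909
```

```bash
python3 - <<'E'
from h import *
o,p,d,i,C=look("w7")
for n,z in(("white",.056),("white",.028),("blue",.028),("blue",.003),("red",.028)):print(n,z,*face(C,d,p,n,z),sep="\n")
plan(658,0,200,-29,o)
E
```

```text
white
0.056
(array([254., 178.]), [464.2, 79.4, 83.1, 40.0, -5.3], np.float64(0.0551))
white
0.028
(array([306.,   4.]), [645.8, 5.7, 23.8, 11.4, 81.9], np.float64(0.0274))
(array([118.,  54.]), [618.6, 219.6, 35.6, 22.9, -5.7], np.float64(0.0273))
(array([128., 221.]), [417.0, 253.7, 35.9, 23.1, 15.6], np.float64(0.0305))
blue
0.028
(array([123.,  50.]), [619.2, 218.9, 84.2, 40.7, -5.8], np.float64(0.0261))
blue
0.003
(array([129.,  59.]), [623.4, 226.3, 92.9, 56.3, -5.9], np.float64(0.0005))
(array([385., 140.]), [485.8, -89.7, 121.4, 76.0, 39.9], np.float64(0.004))
red
0.028
(array([300.,  18.]), [640.3, 11.0, 41.6, 41.5, 62.6], np.float64(0.0269))
t 25.85 pose [465.1  79.8 211.5] yaw -5.6 q6 96.0 | shift [199.7  60.7  12.1] turn 23.4
```

View pics/w7.png

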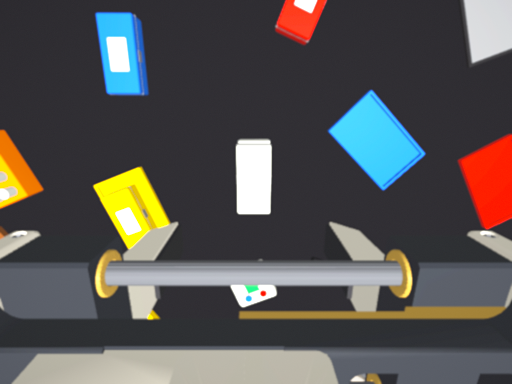

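The white box sits squarely at (254,178): 464, 79.4, −5.3°, against the lower box's 465, 79.4, −5.7°. Red box next.

Emit:
{"method": "jog_arm", "body": {"rows": [91, 15, 4, 0, 0, 91, 30, 9, 0, 0, 91, 35, 11, 0, 0, 91, 35, 11, 0, 0, 91, 35, 11, 0, 0, 91, 30, 9, 0, 0, 91, 15, 5, 0, 0, 91, 5, 1, 0, 8, 91, 0, 0, 0, 8, 91, 0, 0, 0, 7.5, 91, 0, 0, 0, 0]}}

```text
time: 27.0
tool_pos: [0.6568, -0.0004, 0.2073]
tool_rot: [3.14, 0.004, -0.509]
contact_force: [-0.1, 0.4, 0.2]
opening: 0.0909
```

```bash
python3 - <<'E'
from h import *
o,p,d,i,C=look("w8")
for n,z in(("red",.028),):print(n,z,*face(C,d,p,n,z),sep="\n")
plan(658.5,0,6,-29,o)
E
```

```text
red
0.028
(array([252., 169.]), [659.8, -0.3, 83.7, 39.4, -28.5], np.float64(0.0271))
t 27.0 pose [ 6.568e+02 -4.000e-01  2.073e+02] yaw -29.1 q6 112.0 | shift [  2.1  -1.6 201.3] turn -0.1
```

Emit:
{"method": "jog_arm", "body": {"rows": [91, 2.5, -1.5, 25, -0.5, 91, 0, 0, 40, 0, 91, 0, 0, 40, 0, 91, 0, 0, 40, 0, 91, 0, 0, 30, 0, 91, 0, 0, 15, 0, 91, 0, 0, 8, 0, 91, 0, 0, 3, 0, 91, 0, 0, 0, 0, 91, 0, 0, 0, 0, 30, 0, 0, 0, 0, 30, 0, 0, 0, 0, 30, 0, 0, 0, 0, 30, 0, 0, 0, 0, 30, 0, 0, 0, 0, 30, 0, 0, 0, 0, 30, 0, 0, 0, 0, 30, 0, 0, 0, 0]}}

```text
time: 28.85
tool_pos: [0.6606, -0.0003, 0.0092]
tool_rot: [3.142, 0.0, -0.499]
contact_force: [-0.0, 0.4, -0.2]
opening: 0.0398
```

Emit:
{"method": "jog_arm", "body": {"rows": [30, 0, 0, -3, 0, 30, 0, 0, -8, 0, 30, 0, 0, -20, 0, 30, 0, 0, -30, 0, 30, 0, 0, -30, 0, 30, 0, 0, -20, 0, 30, 0, 0, -10, 0, 30, 0, 0, 0, -8, 30, 0, 0, 0, -8, 30, 0, 0, 0, -8, 30, 0, 0, 0, -8, 30, 0, 0, 0, -8, 30, 0, 0, 0, -8, 30, 0, 0, 0, -5, 30, 0, 0, 0, 0]}}

```text
time: 30.35
tool_pos: [0.6602, -0.0003, 0.1297]
tool_rot: [-3.141, 0.001, 0.427]
contact_force: [-0.4, 0.5, -1.2]
opening: 0.0396
```

```bash
python3 - <<'E'
from h import *
o,p,d,i,C=look("w9")
for n,z in(("red",.004),):print(n,z,*face(C,d,p,n,z),sep="\n")
plan(413,-257,110,24.3,o)
E
```

```text
red
0.004
t 30.35 pose [ 6.602e+02 -3.000e-01  1.297e+02] yaw 24.5 q6 59.0 | shift [-331.3  131.3   19.9] turn 0.2
```

Emit:
{"method": "jog_arm", "body": {"rows": [30, -12, 5, 0, 0, 30, -25, 10, 0, 0, 30, -34, 13, 0, 0, 30, -34, 13, 0, 0, 30, -34, 13, 0, 0, 30, -34, 13, 0, 0, 30, -34, 13, 0, 0, 30, -34, 13, 0, 0, 30, -34, 13, 0, 0, 30, -28, 12, 0, 0, 30, -18, 8, 0, 0, 30, -10, 6, 0, 0, 30, 0, 0, 20, 0, 30, 0, 0, 30, 0, 30, 0, 0, 25, 0, 30, 0, 0, 15, 0, 30, 0, 0, 5, 0, 30, 0, 0, 0, 0]}}

```text
time: 32.2
tool_pos: [0.4139, -0.257, 0.0348]
tool_rot: [-3.141, 0.0, 0.426]
contact_force: [-0.2, 1.1, -0.4]
opening: 0.0404
```

```bash
python3 - <<'E'
from h import *
o,p,d,i,C=look("w10")
for n,z in(("red",.004),):print(n,z,*face(C,d,p,n,z),sep="\n")
plan(412.5,-258,12.7,24.3,o)
t,td=read_camera("top");j=cam("top");cv2.imwrite("pics/t2.png",t[:,:,::-1]);print([ (k[:,0].mean(0),rect(ray(j,k[:,0],.008))) for k in blobs(t,"red")])
E
```

```text
red
0.004
(array([253., 169.]), [436.9, -245.3, 75.5, 64.1, -65.3], np.float64(0.0024))
t 32.2 pose [ 413.9 -257.    34.8] yaw 24.4 q6 25.0 | shift [-1.6  0.3 22.1] turn 0.1
[(array([380.69565217, 182.30434783]), array([ 513.28808594, -428.89981079,   51.47295761,   48.31397629,
         89.04476166]))]
```

View pics/w10.png

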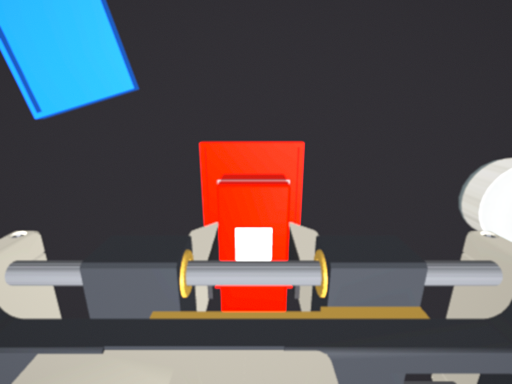

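The red box hangs centred over its tray (tray 200–304 px, box 218–290 px), so I lower it.

Emit:
{"method": "jog_arm", "body": {"rows": [30, -1, 0, 10, 0, 30, 0, 0, 6, 0, 30, 0, 0, 4, 0, 30, 0, 0, 2, 0, 30, 0, 0, 0, 0, 60, 0, 0, 0, 0, 60, 0, 0, 0, 0, 60, 0, 0, 0, 0, 60, 0, 0, -10, 0, 91, 0, 0, -30, 0, 91, 0, 0, -40, 0, 91, 0, 0, -45, 0, 91, 0, 0, -45, 0, 91, 0, 0, -20, 0, 91, 0, 0, 0, 0]}}

```text
time: 33.8
tool_pos: [0.4142, -0.2589, 0.2074]
tool_rot: [3.134, -0.003, 0.426]
contact_force: [0.5, -0.6, -0.4]
opening: 0.0907
```

```bash
python3 - <<'E'
from h import *
o,p,d,i,C=look("w11")
for n,z in(("red",.031),("red",.004),("blue",.004)):print(n,z,*face(C,d,p,n,z),sep="\n")
plan(619,219.5,200,-5.8,o)
E
```

```text
red
0.031
(array([252., 164.]), [412.0, -258.8, 83.5, 40.0, 24.5], np.float64(0.0301))
red
0.004
(array([250., 160.]), [411.6, -256.3, 119.3, 75.6, 24.5], np.float64(0.0023))
blue
0.004
(array([134.,  49.]), [487.4, -83.3, 121.3, 76.2, 40.0], np.float64(0.0051))
(array([ 87., 201.]), [277.6, -67.7, 105.5, 22.1, 62.8], np.float64(0.0091))
t 33.8 pose [ 414.2 -258.9  207.4] yaw 24.4 q6 25.0 | shift [ 384.3 -350.9    6.1] turn 30.2
```

Emit:
{"method": "jog_arm", "body": {"rows": [91, 11, -10, 0, 0, 91, 22, -20, 0, 0, 91, 29, -27, 0, 0, 91, 29, -27, 0, 0, 91, 29, -27, 0, 0, 91, 29, -27, 0, 0, 91, 29, -27, 0, 0, 91, 29, -27, 0, 0, 91, 29, -27, 0, 0, 91, 29, -27, 0, 0, 91, 29, -27, 0, 0, 91, 29, -27, 0, 0, 91, 29, -25, 0, 0, 91, 22, -18, 0, 0, 91, 10, -8, 0, 0, 91, 0, 0, 0, 8, 91, 0, 0, 0, 8, 91, 0, 0, 0, 8, 91, 0, 0, 0, 6, 91, 0, 0, 0, 0]}}

```text
time: 35.85
tool_pos: [0.6161, 0.2215, 0.201]
tool_rot: [3.14, 0.004, -0.098]
contact_force: [0.3, 0.5, -0.2]
opening: 0.0909
```

```bash
python3 - <<'E'
from h import *
o,p,d,i,C=look("w12")
for n,z in(("blue",.028),):print(n,z,*face(C,d,p,n,z),sep="\n")
plan(619,219.5,8,-5.8,o)
E
```

```text
blue
0.028
t 35.85 pose [616.1 221.5 201. ] yaw -5.6 q6 109.0 | shift [  3.9   1.5 193. ] turn 0.2
```

```bash
python3 - <<'E'
from h import *
o,p,d,i,C=look("w12b")
print(cv2.cvtColor(p,cv2.COLOR_RGB2HSV)[150:210:15,240:270:10].tolist())
for r in face(C,d,p,None,.0275,.004):print(r)
E
```

```text
[[[92, 175, 255], [92, 171, 255], [91, 167, 255]], [[92, 181, 255], [0, 0, 255], [0, 0, 255]], [[92, 185, 255], [0, 0, 255], [0, 0, 255]], [[93, 188, 255], [92, 180, 255], [92, 184, 255]]]
(array([200.,   3.]), [804.5, 256.4, 80.5, 3.2, 89.2], np.float64(0.0271))
(array([254., 170.]), [619.4, 218.8, 83.8, 39.4, -6.3], np.float64(0.0272))
(array([240., 299.]), [433.1, 256.4, 55.2, 40.7, 13.6], np.float64(0.0303))
```

View pics/w12b.png

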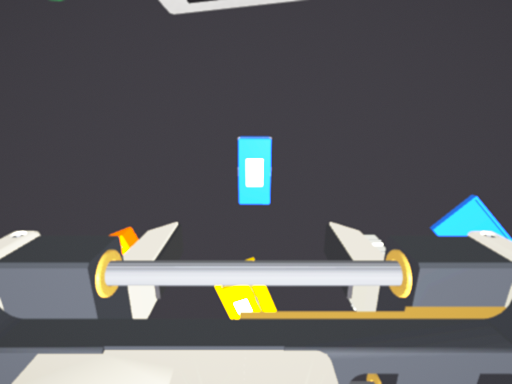

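The blue box is at pixel (254,170), overexposed so its hue shifted out of the mask. By depth it measures 84×39 mm at 27 mm height.

Emit:
{"method": "jog_arm", "body": {"rows": [91, 3.5, 2.5, 25, 0.6, 91, 0, 0, 40, 0, 91, 0, 0, 40, 0, 91, 0, 0, 36, 0, 91, 0, 0, 28, 0, 91, 0, 0, 14, 0, 91, 0, 0, 7, 0, 91, 0, 0, 3, 0, 91, 0, 0, 0, 0, 91, 0, 0, 0, 0, 30, 0, 0, 0, 0, 30, 0, 0, 0, 0, 30, 0, 0, 0, 0, 30, 0, 0, 0, 0, 30, 0, 0, 0, 0, 30, 0, 0, 0, 0, 30, 0, 0, 0, 0, 30, 0, 0, 0, 0]}}

```text
time: 37.75
tool_pos: [0.6206, 0.2178, 0.0102]
tool_rot: [3.142, -0.0, -0.108]
contact_force: [-0.9, 1.2, 0.2]
opening: 0.0397
```

Emit:
{"method": "jog_arm", "body": {"rows": [30, 0, 0, -3, 0, 30, 0, 0, -8, 0, 30, 0, 0, -20, 0, 30, 0, 0, -30, 0, 30, 0, 0, -30, 0, 30, 0, 0, -25, 0, 30, 0, 0, -20, 0, 30, 0, 0, 0, -8, 30, 0, 0, 0, -8, 30, 0, 0, 0, -8, 30, 0, 0, 0, -8, 30, 0, 0, 0, -8, 30, 0, 0, 0, -6, 30, 0, 0, 0, 0]}}

```text
time: 39.15
tool_pos: [0.6206, 0.2178, 0.1468]
tool_rot: [3.141, -0.0, 0.696]
contact_force: [0.9, 0.2, -0.8]
opening: 0.0399
```

```bash
python3 - <<'E'
from h import *
plan(486,-89,145,40)
E
```

```text
t 39.15 pose [620.6 217.8 146.8] yaw 39.9 q6 63.0 | shift [-300.   149.1    1.7] turn -0.1
```

Emit:
{"method": "jog_arm", "body": {"rows": [30, -12, 6, 0, 0, 30, -25, 12, 0, 0, 30, -32, 16, 0, 0, 30, -32, 16, 0, 0, 30, -32, 16, 0, 0, 30, -32, 16, 0, 0, 30, -32, 16, 0, 0, 30, -32, 16, 0, 0, 30, -29, 15, 0, 0, 30, -22, 11, 0, 0, 30, -14, 6, 0, 0, 30, -6, 3, 0, 0, 30, 0, 0, 20, 0, 30, 0, 0, 30, 0, 30, 0, 0, 30, 0, 30, 0, 0, 20, 0, 30, 0, 0, 10, 0, 30, 0, 0, 0, 0]}}

```text
time: 40.95
tool_pos: [0.4853, -0.0883, 0.0354]
tool_rot: [-3.14, 0.001, 0.694]
contact_force: [0.6, 0.1, -1.0]
opening: 0.0401
```

```bash
python3 - <<'E'
from h import *
plan(486,-89,13.7,40)
E
```

```text
t 40.95 pose [485.3 -88.3  35.4] yaw 39.8 q6 31.0 | shift [ 0.1  1.  21.7] turn -0.2
```

Emit:
{"method": "jog_arm", "body": {"rows": [30, 0, 1, 10, 0, 30, 0, 0, 6, 0, 30, 0, 0, 4, 0, 30, 0, 0, 1.5, 0, 30, 0, 0, 0, 0, 60, 0, 0, 0, 0, 60, 0, 0, 0, 0, 60, 0, 0, 0, 0, 60, 0, 0, -10, 0, 91, 0, 0, -30, 0, 91, 0, 0, -40, 0, 91, 0, 0, -45, 0, 91, 0, 0, -45, 0, 91, 0, 0, -20, 0, 91, 0, 0, 0, 0, 91, 0, 0, 0, 0]}}

```text
time: 42.55
tool_pos: [0.486, -0.0895, 0.205]
tool_rot: [3.141, -0.0, 0.695]
contact_force: [-0.6, 0.5, -0.3]
opening: 0.091
```

```bash
python3 - <<'E'
from h import *
o,p,d,i,C=look("w13")
for z in(.031,.0555):print(z,*face(C,d,p,None,z,.004),sep="\n")
print(*face(C,d,p,"blue",.004),sep="\n")
p,_=read_camera("side");cv2.imwrite("pics/s2.png",cv2.resize(p[140:330,120:340,::-1],None,fx=3,fy=3,interpolation=2))
print(observe()["contact_force"])
E
```

```text
0.031
(array([146.,  95.]), [469.8, 62.6, 90.8, 33.6, 18.5], np.float64(0.031))
(array([254., 174.]), [485.3, -91.3, 84.6, 40.0, 39.8], np.float64(0.0302))
(array([307., 297.]), [397.4, -264.9, 50.9, 40.3, 25.0], np.float64(0.0304))
0.0555
(array([119.,  96.]), [464.0, 79.6, 83.9, 40.8, -5.5], np.float64(0.0551))
(array([250., 171.]), [485.3, -87.7, 119.6, 75.5, 39.9], np.float64(-0.0002))
[-0.89930853  0.23774971 -0.45873739]
```

View pics/s2.png

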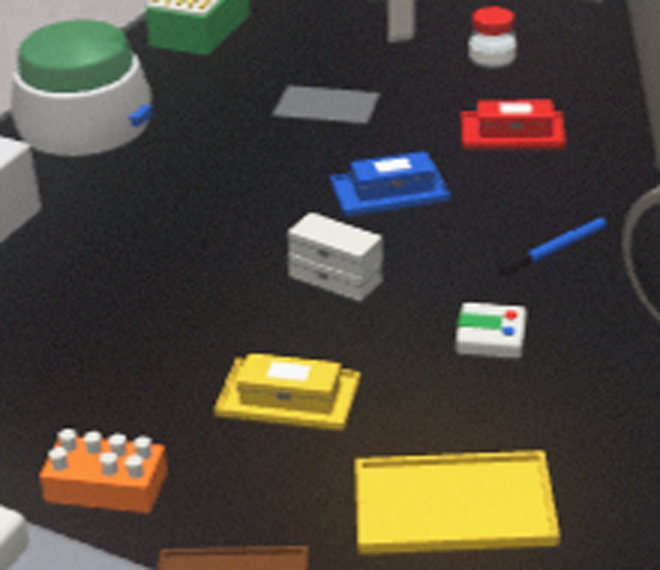

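View pics/w13.png

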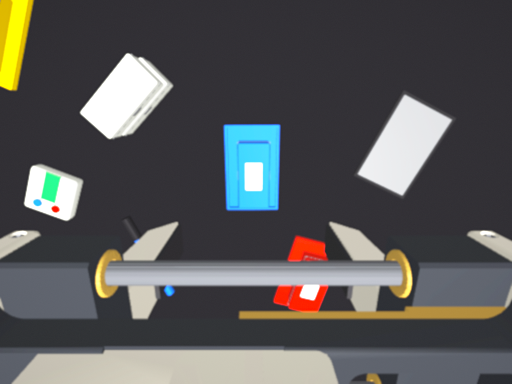

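The side crop shows all three boxes flat in their trays: red (515,120), blue (393,175) and yellow (290,380). The white pair is squarely stacked at (335,255), and the jar is standing at (492,35). The wrist view confirms the blue box in its tray at (254,168). The arm is clear, so I hand in.

```bash
python3 -c "
from cell import *
print(hand_in())"
```

```text
the job is handed in; nothing more can be done
None
```

The job is finished and handed in at about 43 s of robot time. I set the upper white box on the mat, put the yellow box in the smaller yellow tray and put the white box back on the lower one. The red and blue boxes then went into their own trays.

**Boxes in trays:** the last wrist-camera measurements put yellow about 1–2 mm, red about 3 mm and blue about 4 mm from their tray centres. The tray outlines read 5–6 mm large, so these are rough. All three tops read about 30 mm, where 31 mm is nominal; every height in this scene read about 1 mm low.

**White boxes:** the upper one is within about 1–2 mm and 0.5° of where I measured the lower one before restacking. The last side view shows the pair square.

**Other things:** the jar appears upright and undisturbed in the last side view, but I did not measure its final position. The gripper was clear of everything.

**One check failed:** an overexposed wrist picture kept the colour mask from finding the blue box before I picked it up, so I located it by depth instead.

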